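Press the two thermometers back into the food-safety kit

ROBOT

A 7-joint arm with a two-finger parallel gripper is mounted at the origin on the work surface. World frame = base frame: x ahead of the robot, y to its left, z up, the work surface at z = 0. Lengths are in m, angles in rad, forces in N, time in s.
With the tool pointing down it reaches from about 0.4 to 0.875 m from the base axis. Payload 6.5 kg.
Tool frame: the origin (TCP) lies at the very end of the fingers, on their centre line; the grasp point (between the pads) lies 19 mm behind it; z points along the fingers, y is the direction in which the jaws open and shut (so a half turn about z gives the same grasp; the last joint's range is limited). The gripper opens to 85 mm and grips with 20 to 120 N. Pads are 22 mm wide; open, the fingers measure 114 mm over their backs; the gripper's body (76 mm by 85 mm) begins 54 mm behind the grasp point. The pads swing forward as they close: fully open they stand 13 mm farther back than shut.
Start: joints at [1.097, 0.536, -0.004, 1.538, 0.003, 1.067, -0.071], TCP at [0.258, -0.597, 0.231] pointing down, gripper open.
Joint ranges: [-2.7, 2.7], [-0.37, 2.16], [-1.27, 1.26], [0.24, 2.4], [-1.31, 4.45], [0.19, 1.91], [-2.76, 2.76]. Speed limits (rad/s): [2.39, 2.39, 3.14, 3.14, 3.14, 3.14, 3.14].

INTERFACE

Orientations are given as a rotation vector (axis times angle).
In Python, from bench import arm gives the robot as it stands.
- The arm moves only by the shell command python3 -m handwheel 'ROWS' [OPENING] [FORCE]. ROWS is JSON, a list of rows, each an object with "translation": the shift along the tool's x, y, z in mm, a list of three; "dr": the turn, a rotation vector about the tool's x, y, z in degrees, a list of three. In form: [{"translation": [x, y, z], "dr": [ax, ay, az]}, ...]. A call has 1 to 10 rows; each row is the pose to reach, as a shift and turn from the pose commanded when the call began, along the tool's axes at that moment; what a row does not reach only later rows make up. A row lasts 1/8 s, in which the tool goes at most 62.5 mm and 10.7 degrees, less where a joint would pass 70% of its speed; a pose out of reach is approached as far as the arm can. A call with a gripper value outside its range is refused whole. OPENING is the opening, from 0 (shut) to 1 (fully open), set as the call begins (- or left out, the last holds). The fingers move at their own pace and stop on an object; FORCE is the grip in N (left out, the last holds). Time passes only in rows, so rows that repeat a pose let the fingers close. It gives the time, the measured TCP pose, the force and the opening at its end, in the units of the state.
- arm.observe(): the state, without advancing time (a new reading comes with each control period).
- arm.get_image(name): name is "scene" or "side" or "wrist"; returns a dict with "image" (384x512x3 uint8, blue, green, red), "fx", "fy", "cx", "cy" (pixels), "view" (4x4, takes a point from world to camera coordinates). Camera axes: x right, y down, z forward; pixel columns grow to the right and rows downward; lengths in m; the calibration is good to about 2 mm. A picture is of the moment at which its call begins. There is no depth.
- arm.sign_off(): hands the job in, once; it reports no verdict.
The state is a dict: "clock": time; "joint_positions": joint angles; "joint_velocities": joint speeds; "effort": joint torques, N m; "eef_pos": TCP position; "tcp_rot": TCP orientation; "force": force on the tool from outside, world axes, zero at the start; "wrist_torque": the same for the moment, N m; "opening": finger opening in m.
Only numpy, scipy, OpenCV 4.12 (cv2) and the standard library are available. Lean on these libraries where they do the work, as an engineer would, in place of code of your own. Each camera call takes 0.05 s, during which the arm holds its last target. There are 200 camera calls.

TASK

Put the two thermometers, the black L-shaped infrared one and the grey T-shaped probe one, back into the temperature-check kit: each lies in the cutout of its own shape in the grey insert and is pressed down, level, until it sits on the cutout's floor all along. The insert does not sit squarely in the middle of the black case: it may have slid along the case's length, so feel or look where it is first. Let go of both and do not shift the other things on the counter.

Things in the scene. Friction and masses are not known exactly. Their poses are not given: they have to be found in the camera images.
- case: black open case, immovable, 166 (x) x 242 (y) x 24 mm high; origin: centre of its underside; z up, y along its long side. In it lies a rigid, immovable grey insert, 153 x 212 mm, its face level with the rim (z = 24 mm), centred in x, axes parallel. Along y it is shifted off centre by d, up to 9 mm either way: no pose reading tells d; it shows in the end gaps and is felt at the lift bar
- bar_nominal (a point): case axes; where the insert's lift bar would be if d were 0: the middle of its top (case frame +10, +11, +44 mm). The bar truly stands at this point + d along y (case frame). It is an upright grey rib, 10 mm thick (y), 90 mm long (x), its top 20 mm above the insert's face, square flat sides. The face beside it is free
- infrared_home_nominal (a point): case axes; the infrared thermometer's centre point when fully home, if d were 0: case frame 0, -77, +26 mm (truly + d along the case's y; the thermometer's axes parallel). L-shaped cutout 16 mm deep, 1.2 mm clearance all round. Sprung pads (see probe_home_nominal) squeeze it at x = +38 on both sides of the barrel and at x = -44, y = +47 on both sides of the grip
- probe_home_nominal (a point): the same for the probe thermometer (T cutout; case frame 0, +63, +24 mm); pads at x = -40 beside the stem and x = +46 at the head's ends. All pads: rubber, 1.5 mm bite a side, tallest at half depth. Items drop in only about 3 mm by themselves, then need 10 to 22 N, most in the first 4 mm, and stay where pressing stops; pressed at one end, the other may stay proud
- infrared_center (a point): black L-shaped infrared thermometer lying on its side, 36 mm high, 0.12-0.2 kg, on the white board (12 mm thick). Point: on the barrel's mid line, half-way up. Barrel: x -60 to +60 (muzzle), 34 mm wide in y (-17 to +17). Grip: x -60 to -28, y +17 to +65, same height. z up. Seated, it stands 20 mm above the insert's face. Centre of mass near x = -6, y = +5
- probe_center (a point): grey T-shaped sheathed probe thermometer, 32 mm high, 0.1-0.16 kg, on the white board (12 mm thick). Point: on the stem's mid line, half-way up. Stem: x -62 to +30, 22 mm wide in y (-11 to +11). Head: x +30 to +62, y -28 to +28, same height. z up. Seated, it stands 16 mm above the insert's face. Centre of mass near x = +6, y = 0
- cup: bystander, leave alone: small steel sauce cup, 56 mm across, 50 mm high; origin: centre of its underside
- salt: bystander, leave alone: clear salt jar with a steel cap, 48 mm across, 75 mm high; origin: centre of its underside
- sauce: bystander, leave alone: white squeeze bottle, 58 mm across, 170 mm high; origin: centre of its underside
- oil: bystander, leave alone: clear bottle with a black cap, 58 mm across, 170 mm high; origin: centre of its underside
- spatula: bystander, leave alone: steel spatula lying flat on the counter; origin: centre of its underside
- pan: bystander, leave alone: empty open steel pan, 160 x 100 x 60 mm high; origin: centre of its underside
- tub: bystander, leave alone: white bowl, 90 mm across, 70 mm high; origin: centre of its underside
- tongs: bystander, leave alone: steel tongs lying flat, 250 x 50 x 10 mm; origin: centre of its underside
Not all that is in view belongs to the job. What is shaped like the part that bears probe_center but pink is not meant.

How it is judged:
At the end, for the whole second after the job is handed in: Both thermometers lie released and at rest in their own cutouts: centre no more than 2.5 mm above its home height, level within 0.04 rad, parallel to the case within 0.06 rad, within 4 mm of home in the case's x and within 13 mm of the unshifted home in y (x of infrared_center in the frame of case between -0.004 and 0.004 m and y of infrared_center in the frame of case between -0.09 and -0.064 m and z of infrared_center in the frame of case below 0.0285 m and angle between each of infrared_center, probe_center's own z axis and vertical below 0.04 rad and angle between the x axis of each of infrared_center, probe_center and the x axis of case, either way round below 0.06 rad and linear speed of each of infrared, probe below 0.01 m/s and x of probe_center in the frame of case between -0.004 and 0.004 m and y of probe_center in the frame of case between 0.05 and 0.076 m and z of probe_center in the frame of case below 0.0265 m); the robot touches nothing.
It fails at once if one of the other loose things on the counter is shifted by more than 40 mm (distance of any of cup, salt, sauce, oil, spatula, pan, tub, tongs from where it was at the start of the episode above 0.04 m).
It also fails if it takes over 72 s, if anything falls off the work surface, if the arm or the gripper's body presses on something with over 40 N, if the wrist force passes 120 N, or if a joint passes its speed limit or range.

## Working session

There is one attempt and no reset: what is moved stays moved. The work goes in short steps, Python scripts to look and compute and a shell command to move; the robot and the scene stay as the last step left them, time stands still between calls to the robot, and variables do not carry over. Pictures are saved under pics/ and viewed, about 8 in all and at most 12, crops included, and the job is handed in when it is done.

```bash
ls; mkdir -p pics; cat > h.py <<'E'
import numpy as np,cv2
from bench import arm
from scipy.spatial.transform import Rotation as R
def shot(n,f):
    d=arm.get_image(n); cv2.imwrite('pics/'+f+'.png',d['image']); np.savez('pics/'+f,**{k:np.array(v) for k,v in d.items()}); return d
def ray(d,uv,z):
    V=np.array(d['view']);Rm,t=V[:3,:3],V[:3,3];c=-Rm.T@t
    uv=np.atleast_2d(uv).astype(float)
    r=np.c_[(uv[:,0]-d['cx'])/d['fx'],(uv[:,1]-d['cy'])/d['fy'],np.ones(len(uv))]@Rm
    return c+r*((z-c[2])/r[:,2])[:,None]
def proj(d,p):
    V=np.array(d['view']);q=np.atleast_2d(p)@V[:3,:3].T+V[:3,3]
    return np.c_[q[:,0]/q[:,2]*d['fx']+d['cx'],q[:,1]/q[:,2]*d['fy']+d['cy']]
def totool(p,rv=None,p0=None):
    s=arm.observe(); return R.from_rotvec(s['tcp_rot']).inv().apply(np.array(p)-s['eef_pos'])*1000
E
python3 - <<'E'
from h import *
a=shot('scene','s0');b=shot('side','d0')
for d in(a,b):
    V=np.array(d['view']);print(-V[:3,:3].T@V[:3,3],d['fx'])
print(arm.observe())
cv2.imwrite('pics/a.png',cv2.resize(a['image'],(800,600),interpolation=cv2.INTER_CUBIC))
E
```

```text
pics
[1.20914608 0.31731237 1.07888976] 457.07319920119147
[-0.21453164  0.65609608  1.07459114] 464.95901107175456
{'clock': 0.1, 'joint_positions': array([ 1.09683539,  0.53710611, -0.00444354,  1.53879708,  0.00261864,
        1.06729176, -0.07117207]), 'joint_velocities': array([ 4.00029170e-04,  7.25681905e-05,  5.19587877e-04, -1.69751380e-03,
       -1.44641243e-04, -1.56012183e-03,  4.43752316e-05]), 'effort': array([ 2.94564241e-03, -5.84567356e+01,  1.05231967e+00, -2.59777308e+01,
        1.27195232e-02,  4.65833960e-03,  3.14987051e-05]), 'eef_pos': array([ 0.25751401, -0.59618023,  0.23048161]), 'tcp_rot': array([-3.07498901e+00, -6.35944734e-01,  7.08269215e-04]), 'force': array([0.46821398, 0.27958931, 0.36917286]), 'wrist_torque': array([-0.0316699 , -0.07322437, -0.03333471]), 'opening': 0.08538877052859505}
```

View pics/a.png

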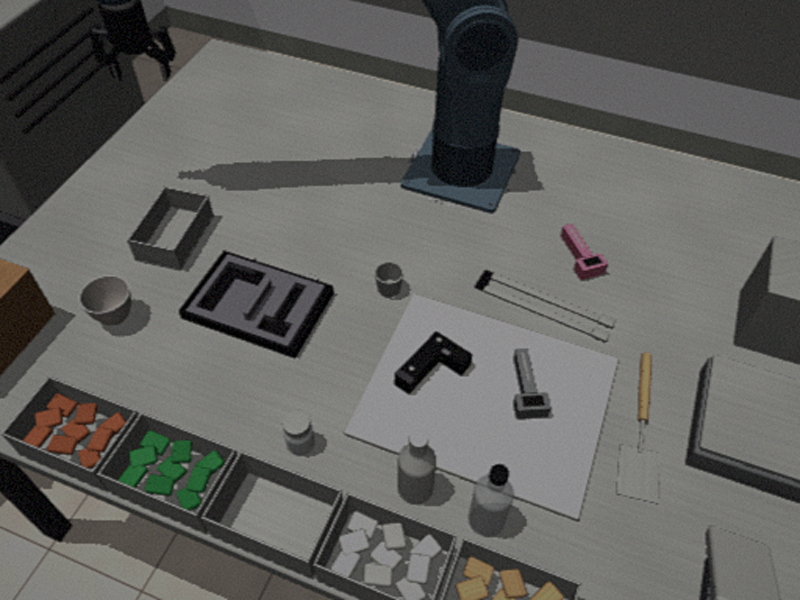

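View pics/d0.png

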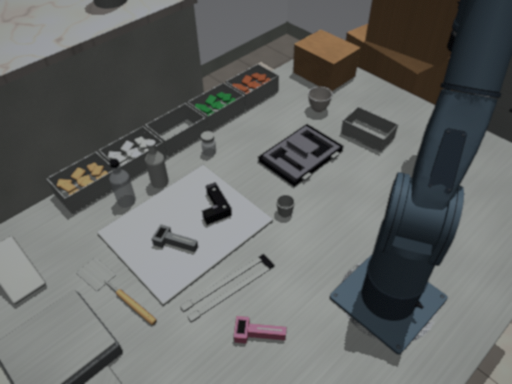

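The pictures show the case near (257,302) in the scaled scene view, the black L near (432,360), and the grey T near (530,385). The pink decoy is off the board, near (585,250). I'll take rough positions from these and then look closer with the wrist camera.

```bash
python3 - <<'E'
from h import *
a=dict(np.load('pics/s0.npz'));s=1.5625
def P(n,pts,z): print(n,ray(a,np.array(pts)/s,z)[:,:2].round(3).tolist())
P('case',[(228,252),(334,290),(295,352),(180,312)],.024)
P('L corner,muzzle mid,grip end',[(437,333),(400,378),(465,356)],.048)
P('T stem end, head mid',[(521,351),(533,402)],.044)
P('bystanders cup salt sauce oil',[(390,270),(297,430),(418,450),(495,480)],.05)
d=arm.get_image('wrist');V=np.array(d['view']);s=arm.observe()
print('cam in tool',R.from_rotvec(s['tcp_rot']).inv().apply(-V[:3,:3].T@V[:3,3]-s['eef_pos']),d['fx'],(V[:3,:3]@R.from_rotvec(s['tcp_rot']).as_matrix()).round(2))
print(R.from_rotvec(s['tcp_rot']).as_matrix().round(3))
E
```

```text
case [[0.44, -0.34], [0.449, -0.104], [0.605, -0.108], [0.605, -0.346]]
L corner,muzzle mid,grip end [[0.486, 0.117], [0.599, 0.091], [0.514, 0.179]]
T stem end, head mid [[0.464, 0.266], [0.557, 0.313]]
bystanders cup salt sauce oil [[0.383, -0.016], [0.754, -0.026], [0.714, 0.167], [0.716, 0.294]]
cam in tool [ 0.08039988 -0.00027241 -0.14321049] 288.02574659203464 [[-0.    1.    0.  ]
 [-0.95  0.   -0.32]
 [-0.32 -0.    0.95]]
[[ 0.918  0.397 -0.001]
 [ 0.397 -0.918  0.001]
 [-0.    -0.001 -1.   ]]
```

```bash
python3 -m handwheel '[{"translation":[425,-221,0],"dr":[0,0,23.4]},{"translation":[425,-221,0],"dr":[0,0,23.4]},{"translation":[425,-221,0],"dr":[0,0,23.4]},{"translation":[425,-221,0],"dr":[0,0,23.4]},{"translation":[425,-221,20],"dr":[0,0,23.4]},{"translation":[425,-221,40],"dr":[0,0,23.4]},{"translation":[425,-221,40],"dr":[0,0,23.4]},{"translation":[425,-221,40],"dr":[0,0,23.4]},{"translation":[425,-221,40],"dr":[0,0,23.4]},{"translation":[425,-221,40],"dr":[0,0,23.4]}]' 0
python3 - <<'E'
from h import *
s=arm.observe();print(s['eef_pos'],R.from_rotvec(s['tcp_rot']).as_matrix().round(3),np.abs(s['joint_velocities']).max())
d=shot('wrist','w1')
cv2.imwrite('pics/w1b.png',cv2.convertScaleAbs(cv2.resize(d['image'],(800,600),interpolation=cv2.INTER_CUBIC),alpha=1.8))
E
```

```text
clock: 1.4
eef_pos: [0.5596, -0.2261, 0.1911]
tcp_rot: [3.141, -0.002, -0.002]
force: [-1.2, -0.8, -0.6]
opening: -0.0001
[ 0.55964362 -0.22605648  0.19107248] [[ 1.    -0.001 -0.001]
 [-0.001 -1.    -0.001]
 [-0.001  0.001 -1.   ]] 0.022764508652078637
```

View pics/w1b.png

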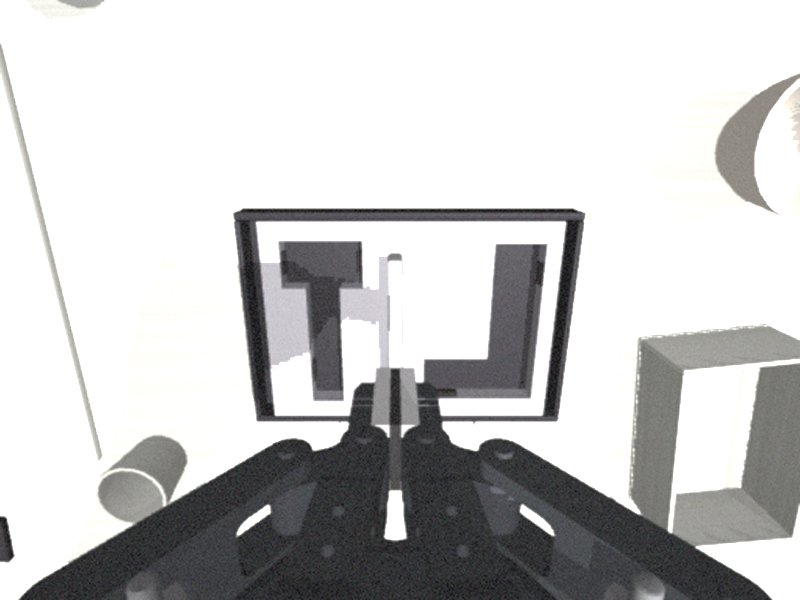

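The wrist view shows the case square to the tool, with its rim corners near (236,213), (583,212), (257,421) and (558,421). The T cutout is on the left, the bar near x=395, and the L cutout on the right.

```bash
python3 - <<'E'
from h import *
d=dict(np.load('pics/w1.npz'));g=cv2.GaussianBlur(cv2.cvtColor(d['image'],cv2.COLOR_BGR2GRAY),(3,3),0).astype(float)
s=1.5625
for v in (235,260,300,340,380,405):
    r=g[int(v/s)];q=np.diff(r);
    k=[i for i in range(140,382) if abs(q[i])>9 and abs(q[i])>=abs(q[i-1]) and abs(q[i])>=abs(q[i+1])]
    p=ray(d,[(i+.5,int(v/s)) for i in k],.024)
    print(v,'x%.3f'%p[0,0],[(round(y*1000,1),int(np.sign(q[i]))) for i,y in zip(k,p[:,1])])
for u in (270,300,320,340,370,450,510,550):
    c=g[:,int(u/s)];q=np.diff(c)
    k=[i for i in range(125,280) if abs(q[i])>9 and abs(q[i])>=abs(q[i-1]) and abs(q[i])>=abs(q[i+1])]
    p=ray(d,[(int(u/s),i+.5) for i in k],.024)
    print('col',u,'y%.3f'%p[0,1],[(round(x*1000,1),int(np.sign(q[i]))) for i,x in zip(k,p[:,0])])
E
```

```text
235 x0.585 [(np.float64(-114.1), -1), (np.float64(-118.5), -1), (np.float64(-130.4), 1), (np.float64(-342.6), -1), (np.float64(-351.2), 1), (np.float64(-355.5), 1)]
260 x0.567 [(np.float64(-114.3), -1), (np.float64(-118.7), -1), (np.float64(-129.7), 1), (np.float64(-144.1), -1), (np.float64(-202.5), 1), (np.float64(-213.5), -1), (np.float64(-220.1), -1), (np.float64(-231.2), 1), (np.float64(-295.1), -1), (np.float64(-331.4), 1), (np.float64(-342.4), -1), (np.float64(-351.2), 1), (np.float64(-352.4), 1), (np.float64(-355.7), 1)]
300 x0.537 [(np.float64(-114.3), -1), (np.float64(-130.2), 1), (np.float64(-160.9), -1), (np.float64(-185.9), 1), (np.float64(-222.2), 1), (np.float64(-229.0), -1), (np.float64(-231.3), 1), (np.float64(-294.9), -1), (np.float64(-332.3), 1), (np.float64(-342.5), -1), (np.float64(-351.6), 1), (np.float64(-356.1), 1)]
340 x0.506 [(np.float64(-114.4), -1), (np.float64(-129.6), 1), (np.float64(-161.2), -1), (np.float64(-185.8), 1), (np.float64(-212.7), -1), (np.float64(-220.9), 1), (np.float64(-229.1), -1), (np.float64(-232.6), 1), (np.float64(-295.7), -1), (np.flo
[... 1729 characters left out ...]
4(600.3), 1), (np.float64(593.9), 1), (np.float64(548.1), -1), (np.float64(520.4), 1), (np.float64(469.9), -1)]
col 450 y-0.263 [(np.float64(603.4), -1), (np.float64(600.2), 1), (np.float64(593.8), 1), (np.float64(489.8), -1), (np.float64(464.4), -1), (np.float64(456.1), 1), (np.float64(440.6), -1), (np.float64(434.8), 1)]
col 510 y-0.304 [(np.float64(603.3), -1), (np.float64(600.1), 1), (np.float64(593.8), 1), (np.float64(578.6), -1), (np.float64(456.1), 1), (np.float64(440.6), -1), (np.float64(434.8), 1)]
col 550 y-0.331 [(np.float64(603.3), -1), (np.float64(600.1), 1), (np.float64(593.7), 1), (np.float64(500.1), -1), (np.float64(489.8), -1), (np.float64(440.5), 1), (np.float64(434.8), 1)]
```

```bash
python3 -m handwheel '[{"translation":[-35,34,50],"dr":[0,0,0]},{"translation":[-35,34,110],"dr":[0,0,0]},{"translation":[-35,34,161],"dr":[0,0,0]},{"translation":[-35,34,161],"dr":[0,0,0]},{"translation":[-35,28,161],"dr":[0,0,0]},{"translation":[-35,24,161],"dr":[0,0,0]},{"translation":[-35,22,161],"dr":[0,0,0]},{"translation":[-35,20,161],"dr":[0,0,0]}]'
python3 -m handwheel '[{"translation":[0,-2,0],"dr":[0,0,0]},{"translation":[0,-2,0],"dr":[0,0,0]}]'
python3 -m handwheel '[{"translation":[0,-2,0],"dr":[0,0,0]},{"translation":[0,-2,0],"dr":[0,0,0]}]'
python3 -m handwheel '[{"translation":[0,-2,0],"dr":[0,0,0]},{"translation":[0,-2,0],"dr":[0,0,0]}]'
```

```text
clock: 2.45
eef_pos: [0.5254, -0.2452, 0.0308]
tcp_rot: [3.141, -0.001, 0.001]
force: [-0.3, -0.6, -0.1]
opening: 0.0
clock: 2.7
eef_pos: [0.5254, -0.2445, 0.0307]
tcp_rot: [3.14, -0.002, 0.001]
force: [-1.1, -4.0, 2.0]
opening: -0.0002
clock: 2.95
eef_pos: [0.5254, -0.2444, 0.0307]
tcp_rot: [3.138, -0.004, 0.002]
force: [0.5, -9.2, 0.7]
opening: 0.0001
clock: 3.2
eef_pos: [0.5254, -0.2444, 0.0308]
tcp_rot: [3.136, -0.006, 0.003]
force: [0.3, -12.5, -1.9]
opening: 0.0001
```

```bash
python3 -m handwheel '[{"translation":[0,12,0],"dr":[0,0,0]},{"translation":[0,12,-40],"dr":[0,0,0]},{"translation":[0,-44,-40],"dr":[0,0,0]},{"translation":[0,-44,-40],"dr":[0,0,0]},{"translation":[0,-44,0],"dr":[0,0,0]},{"translation":[0,-38,0],"dr":[0,0,0]},{"translation":[0,-35,0],"dr":[0,0,0]},{"translation":[0,-33,0],"dr":[0,0,0]},{"translation":[0,-33,0],"dr":[0,0,0]}]'
python3 -m handwheel '[{"translation":[0,2,0],"dr":[0,0,0]},{"translation":[0,2,0],"dr":[0,0,0]}]'
python3 -m handwheel '[{"translation":[0,2,0],"dr":[0,0,0]},{"translation":[0,2,0],"dr":[0,0,0]}]'
```

```text
clock: 4.32
eef_pos: [0.5258, -0.2067, 0.0312]
tcp_rot: [3.141, -0.002, 0.002]
force: [0.2, 1.0, -0.3]
opening: 0.0002
clock: 4.58
eef_pos: [0.5257, -0.2073, 0.0306]
tcp_rot: [-3.141, -0.0, -0.001]
force: [-0.0, 3.6, 2.5]
opening: 0.0002
clock: 4.82
eef_pos: [0.5257, -0.2074, 0.0305]
tcp_rot: [-3.139, -0.002, 0.0]
force: [-1.5, 8.3, 6.3]
opening: -0.0002
```

```bash
python3 -m handwheel '[{"translation":[0,-5,-60],"dr":[0,0,0]},{"translation":[10,-20,-120],"dr":[0,0,0]},{"translation":[30,-402,-169],"dr":[0,0,0]},{"translation":[30,-402,-169],"dr":[0,0,0]},{"translation":[30,-402,-169],"dr":[0,0,0]},{"translation":[30,-402,-169],"dr":[0,0,0]},{"translation":[30,-402,-169],"dr":[0,0,0]},{"translation":[30,-402,-169],"dr":[0,0,0]},{"translation":[30,-402,-169],"dr":[0,0,0]},{"translation":[30,-402,-169],"dr":[0,0,0]}]' 0
python3 - <<'E'
from h import *
s=arm.observe();print(s['eef_pos'],s['tcp_rot'],np.abs(s['joint_velocities']).max(),s['joint_positions'])
d=shot('wrist','w2')
cv2.imwrite('pics/w2b.png',cv2.resize(d['image'],(800,600),interpolation=cv2.INTER_CUBIC))
E
```

```text
clock: 6.08
eef_pos: [0.5555, 0.1915, 0.199]
tcp_rot: [3.141, 0.001, 0.0]
force: [-0.6, -0.6, -0.5]
opening: -0.0001
[0.5555448  0.19152268 0.1990312 ] [3.14073024e+00 5.73078991e-04 6.57029939e-06] 0.03820424387304885 [-0.32549181  0.47001408 -0.11135421  1.73381334  0.06326472  0.94157433
 -2.03256911]
```

View pics/w2b.png

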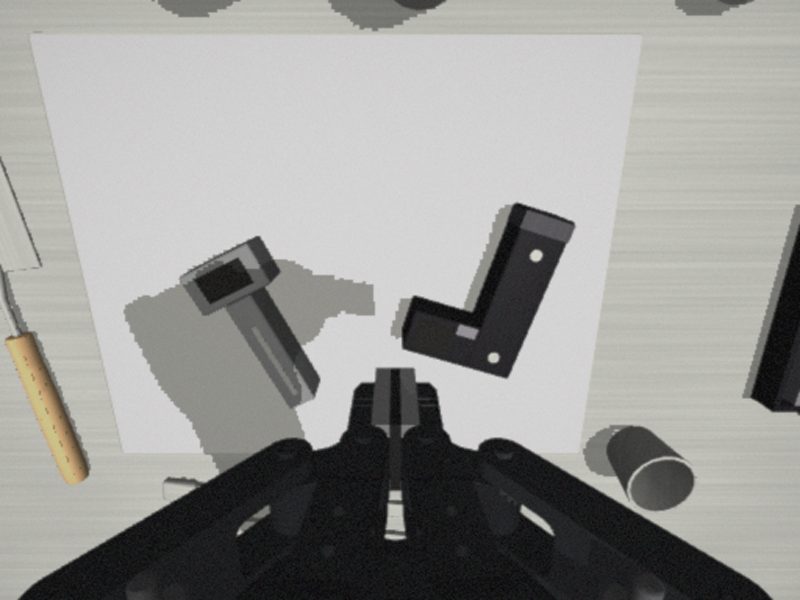

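The wrist view shows the L on the right, with barrel corners near (575,222) and (508,378), and the T on the left, with its head near (230,275) and its stem end near (305,395). I'll zoom in to find the top-face corners.

```bash
python3 - <<'E'
from h import *
d=dict(np.load('pics/w2.npz'));im=d['image']
L=cv2.convertScaleAbs(cv2.resize(im[125:250,250:375],(400,400),interpolation=cv2.INTER_CUBIC),alpha=3)
T=cv2.convertScaleAbs(cv2.resize(im[145:270,100:225],(400,400),interpolation=cv2.INTER_CUBIC),alpha=1.3)
cv2.imwrite('pics/w2c.png',cv2.hconcat([T,L]))
E
```

```text
(no output)
```

View pics/w2c.png

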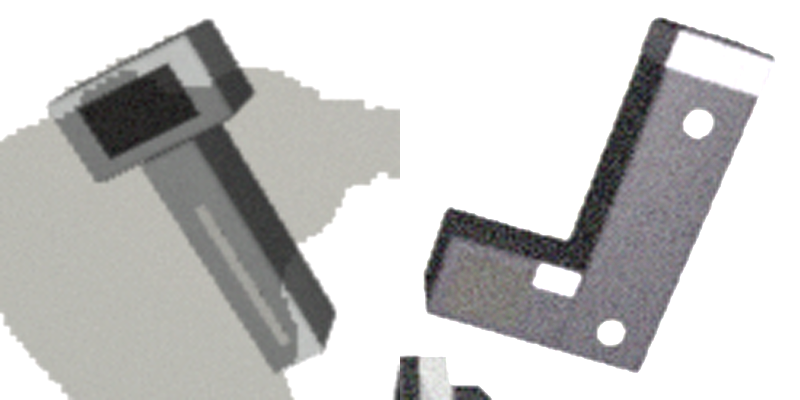

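```bash
python3 - <<'E'
from h import *
d=dict(np.load('pics/w2.npz'))
f=lambda pts,o,z: ray(d,np.array(o)+(np.array(pts)+.5)/3.2-.5,z)[:,:2]*1000
L=f([(282,30),(372,60),(240,372),(28,308),(50,235),(182,272)],(250,125),.048)
T=f([(52,115),(186,36),(222,118),(97,182),(277,372),(322,345)],(100,145),.044)
# rigid fit to model corners
def fit(m,w):
    m=np.array(m,float);mc,wc=m.mean(0),w.mean(0);a=m-mc;b=w-wc
    th=np.arctan2((a[:,0]*b[:,1]-a[:,1]*b[:,0]).sum(),(a*b).sum());r=np.array([[np.cos(th),-np.sin(th)],[np.sin(th),np.cos(th)]])
    t=wc-r@mc;print(t.round(1),np.degrees(th).round(2),(w-(m@r.T+t)).round(1).tolist())
fit([(60,17),(60,-17),(-60,-17),(-60,65),(-28,65),(-28,17)],L)
fit([(62,28),(62,-28),(30,-28),(30,28),(-62,11),(-62,-11)],T)
E
```

```text
[539.6 107.8] -17.29 [[-2.1, -0.3], [-1.5, 2.6], [2.1, 0.2], [2.6, -2.4], [-1.0, -0.2], [-0.2, 0.2]]
[510.  289.3] 27.08 [[-2.7, -3.4], [-1.3, -1.4], [-0.8, 3.9], [1.7, -0.7], [0.9, -0.3], [2.2, 1.9]]
```

```bash
python3 -m handwheel '[{"translation":[-21,82,20],"dr":[0,0,17.3]},{"translation":[-21,82,60],"dr":[0,0,17.3]},{"translation":[-21,82,110],"dr":[0,0,17.3]},{"translation":[-21,82,110],"dr":[0,0,17.3]},{"translation":[-21,82,150],"dr":[0,0,17.3]},{"translation":[-21,82,171],"dr":[0,0,17.3]},{"translation":[-21,82,171],"dr":[0,0,17.3]},{"translation":[-21,82,171],"dr":[0,0,17.3]}]' 0.65 40
python3 -m handwheel '[{"translation":[0,0,0],"dr":[0,0,0]},{"translation":[0,0,0],"dr":[0,0,0]},{"translation":[0,0,0],"dr":[0,0,0]},{"translation":[0,0,0],"dr":[0,0,0]},{"translation":[0,0,0],"dr":[0,0,0]}]' 0 60
```

```text
clock: 7.12
eef_pos: [0.536, 0.1096, 0.0302]
tcp_rot: [-3.105, 0.474, -0.004]
force: [0.7, -0.5, -0.1]
opening: 0.0554
clock: 7.75
eef_pos: [0.5357, 0.1099, 0.0299]
tcp_rot: [-3.105, 0.473, -0.004]
force: [-1.6, 0.1, 8.7]
opening: 0.0327
```

```bash
python3 -m handwheel '[{"translation":[0,0,-50],"dr":[0,0,0]},{"translation":[0,0,-100],"dr":[0,0,0]},{"translation":[104,412,-100],"dr":[0,0,-17.3]},{"translation":[104,412,-100],"dr":[0,0,-17.3]},{"translation":[104,412,-100],"dr":[0,0,-17.3]},{"translation":[104,412,-100],"dr":[0,0,-17.3]},{"translation":[104,412,-100],"dr":[0,0,-17.3]},{"translation":[104,412,-100],"dr":[0,0,-17.3]},{"translation":[104,412,-100],"dr":[0,0,-17.3]},{"translation":[104,412,-80],"dr":[0,0,-17.3]}]'
python3 -m handwheel '[{"translation":[0,0,10],"dr":[0,0,0]},{"translation":[0,0,10],"dr":[0,0,0]},{"translation":[0,0,10],"dr":[0,0,0]}]'
python3 - <<'E'
from h import *
s=arm.observe();print(s['eef_pos'],s['tcp_rot'])
d=shot('wrist','w3')
cv2.imwrite('pics/w3b.png',cv2.convertScaleAbs(cv2.resize(d['image'][110:330,150:442],(800,600),interpolation=cv2.INTER_CUBIC),alpha=1.8))
E
```

```text
clock: 9.0
eef_pos: [0.5103, -0.3216, 0.11]
tcp_rot: [3.136, -0.013, 0.005]
force: [0.9, 0.9, -1.2]
opening: 0.0326
clock: 9.38
eef_pos: [0.5117, -0.3138, 0.0989]
tcp_rot: [3.141, 0.001, 0.001]
force: [-1.0, 0.2, -1.3]
opening: 0.0328
[ 0.51167484 -0.31376469  0.09893851] [3.14148107e+00 1.44495948e-03 1.15213679e-03]
```

View pics/w3b.png

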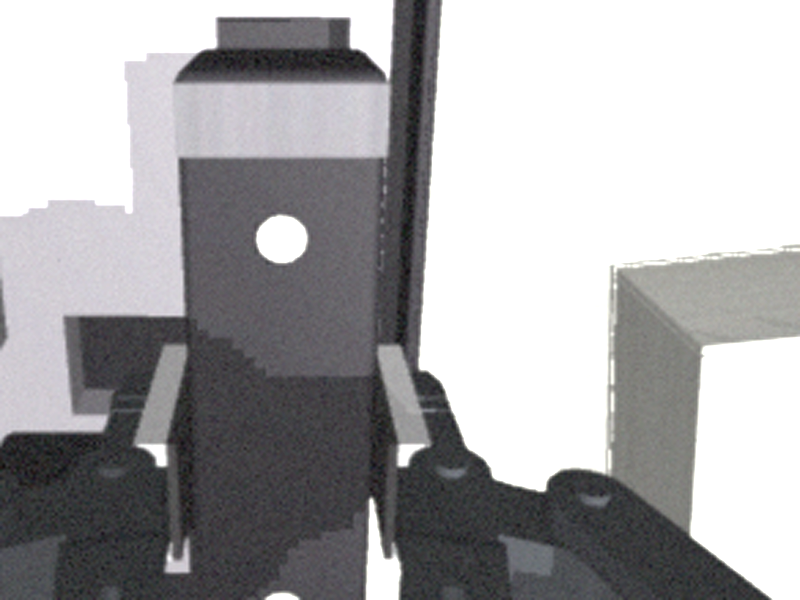

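The held L hangs level above its cutout. Its muzzle top edge is at crop row 80 and the cutout's far edge at row 18.

```bash
python3 - <<'E'
from h import *
d=dict(np.load('pics/w3.npz'))
f=lambda x,y:(150+(x+.5)/2.74-.5,110+(y+.5)/2.727-.5)
zt=.0989+.0181
print('muzzle top',ray(d,[f(175,82),f(387,82)],zt)[:,:2],'bottom',ray(d,[f(210,50),f(355,50)],zt-.036)[:,:2])
print('cutout',ray(d,[f(217,18),f(350,18)],.024)[:,:2])
print('barrel sides',ray(d,[f(180,160),f(385,160),f(187,330),f(372,330)],zt)[:,:2])
p=.5173+.0612
E
```

```text
muzzle top [[ 0.57420978 -0.29675034]
 [ 0.57423082 -0.33018356]] bottom [[ 0.57552772 -0.29913691]
 [ 0.57554408 -0.32820298]]
cutout [[ 0.57818459 -0.29606526]
 [ 0.57820236 -0.33169813]]
barrel sides [[ 0.56153396 -0.2970269 ]
 [ 0.56156059 -0.33039616]
 [ 0.53086742 -0.29701342]
 [ 0.53090649 -0.32939851]]
```

```bash
python3 -m handwheel '[{"translation":[2.2,0.2,20],"dr":[0,0,0]},{"translation":[2.2,0.2,40],"dr":[0,0,0]},{"translation":[2.2,0.2,54],"dr":[0,0,0]},{"translation":[2.2,0.2,56],"dr":[0,0,0]},{"translation":[2.2,0.2,58],"dr":[0,0,0]},{"translation":[2.2,0.2,58],"dr":[0,0,0]}]'
python3 -m handwheel '[{"translation":[0,0,1],"dr":[0,0,0]},{"translation":[0,0,2],"dr":[0,0,0]}]'
python3 -m handwheel '[{"translation":[0,0,1],"dr":[0,0,0]},{"translation":[0,0,2],"dr":[0,0,0]}]'
```

```text
clock: 10.18
eef_pos: [0.5133, -0.3149, 0.0406]
tcp_rot: [3.141, -0.001, 0.001]
force: [0.5, -0.1, -1.9]
opening: 0.0323
clock: 10.42
eef_pos: [0.5135, -0.3148, 0.0388]
tcp_rot: [3.141, -0.001, 0.001]
force: [-2.0, 0.9, 4.4]
opening: 0.0329
clock: 10.68
eef_pos: [0.5137, -0.3146, 0.0375]
tcp_rot: [3.142, 0.0, 0.001]
force: [-2.5, 1.9, 12.5]
opening: 0.0325
```

```bash
python3 -m handwheel '[{"translation":[0,0,1],"dr":[0,0,0]},{"translation":[0,0,2],"dr":[0,0,0]},{"translation":[0,0,3],"dr":[0,0,0]}]'
python3 -m handwheel '[{"translation":[0,0,1],"dr":[0,0,0]},{"translation":[0,0,2],"dr":[0,0,0]},{"translation":[0,0,3],"dr":[0,0,0]}]'
python3 -m handwheel '[{"translation":[0,0,1],"dr":[0,0,0]},{"translation":[0,0,2],"dr":[0,0,0]},{"translation":[0,0,3],"dr":[0,0,0]}]'
```

```text
clock: 11.05
eef_pos: [0.5141, -0.3148, 0.0351]
tcp_rot: [3.141, -0.0, 0.002]
force: [-2.6, 2.2, 13.8]
opening: 0.0323
clock: 11.42
eef_pos: [0.5139, -0.3147, 0.0315]
tcp_rot: [3.141, 0.0, 0.002]
force: [-2.1, 2.4, 8.5]
opening: 0.0325
clock: 11.8
eef_pos: [0.5139, -0.3147, 0.0284]
tcp_rot: [3.141, -0.0, 0.002]
force: [-2.4, 1.8, 8.6]
opening: 0.0327
```

```bash
python3 -m handwheel '[{"translation":[0,0,1],"dr":[0,0,0]},{"translation":[0,0,2],"dr":[0,0,0]},{"translation":[0,0,3],"dr":[0,0,0]}]'
python3 -m handwheel '[{"translation":[0,0,1],"dr":[0,0,0]},{"translation":[0,0,2],"dr":[0,0,0]},{"translation":[0,0,3],"dr":[0,0,0]}]'
```

```text
clock: 12.18
eef_pos: [0.5138, -0.3147, 0.026]
tcp_rot: [3.141, -0.0, 0.001]
force: [-5.5, 3.1, 20.9]
opening: 0.0326
clock: 12.55
eef_pos: [0.5138, -0.3147, 0.0258]
tcp_rot: [3.142, -0.0, 0.0]
force: [-14.4, 8.6, 49.7]
opening: 0.0324
```

```bash
python3 -m handwheel '[{"translation":[0,0,-4],"dr":[0,0,0]},{"translation":[0,0,-4],"dr":[0,0,0]},{"translation":[0,0,-4],"dr":[0,0,0]},{"translation":[0,0,-30],"dr":[0,0,0]},{"translation":[0,0,-54],"dr":[0,0,0]}]' 0.6 40
python3 -m handwheel '[{"translation":[40,0,0],"dr":[0,0,0]},{"translation":[40,0,0],"dr":[0,0,0]},{"translation":[40,0,20],"dr":[0,0,0]},{"translation":[40,0,27],"dr":[0,0,0]},{"translation":[40,0,30],"dr":[0,0,0]},{"translation":[40,0,32],"dr":[0,0,0]},{"translation":[40,0,34],"dr":[0,0,0]}]' 0 40
```

```text
clock: 13.18
eef_pos: [0.5128, -0.3146, 0.0752]
tcp_rot: [-3.141, 0.001, 0.002]
force: [-0.0, -0.1, 0.2]
opening: 0.0514
clock: 14.05
eef_pos: [0.551, -0.3145, 0.0439]
tcp_rot: [-3.14, 0.003, 0.007]
force: [-16.9, 8.2, 42.7]
opening: -0.0001
```

```bash
python3 -m handwheel '[{"translation":[0,0,-25],"dr":[0,0,0]},{"translation":[-78,-44,-25],"dr":[0,0,0]},{"translation":[-78,-44,-25],"dr":[0,0,0]},{"translation":[-78,-44,-12],"dr":[0,0,0]},{"translation":[-78,-44,-5],"dr":[0,0,0]},{"translation":[-78,-44,-2],"dr":[0,0,0]},{"translation":[-78,-44,0],"dr":[0,0,0]}]'
```

```text
clock: 14.92
eef_pos: [0.4757, -0.2711, 0.0438]
tcp_rot: [-3.141, 0.002, 0.002]
force: [-14.6, 7.8, 53.5]
opening: -0.0
```

```bash
python3 -m handwheel '[{"translation":[0,0,-50],"dr":[0,0,0]},{"translation":[10,-60,-90],"dr":[0,0,0]},{"translation":[40,-562,-90],"dr":[0,0,-27]},{"translation":[40,-562,-90],"dr":[0,0,-27]},{"translation":[40,-562,-90],"dr":[0,0,-27]},{"translation":[40,-562,-90],"dr":[0,0,-27]},{"translation":[40,-562,-90],"dr":[0,0,-27]},{"translation":[40,-562,-90],"dr":[0,0,-27]},{"translation":[40,-562,-90],"dr":[0,0,-27]},{"translation":[40,-562,-90],"dr":[0,0,-27]}]' 0.5
python3 -m handwheel '[{"translation":[0,-62,0],"dr":[0,0,0]},{"translation":[0,0,0],"dr":[0,0,0]},{"translation":[0,0,0],"dr":[0,0,0]}]'
python3 - <<'E'
from h import *
s=arm.observe();print(s['eef_pos'],R.from_rotvec(s['tcp_rot']).as_euler('ZYX',degrees=True),totool([.5153,.2920,.0295]))
E
```

```text
clock: 16.18
eef_pos: [0.5158, 0.2822, 0.131]
tcp_rot: [-3.055, -0.732, -0.001]
force: [1.6, 0.3, 0.2]
opening: 0.0429
clock: 16.55
eef_pos: [0.5179, 0.2759, 0.1305]
tcp_rot: [3.053, 0.724, 0.001]
force: [-0.1, -0.1, 0.4]
opening: 0.0429
[0.51787332 0.27588143 0.13050684] [2.66971782e+01 1.42818086e-02 1.79770428e+02] [  4.96785632 -15.96093397 100.94246748]
```

```bash
python3 -m handwheel '[{"translation":[0,0,0],"dr":[0,0,0]}]'
python3 - <<'E'
from h import *
s=arm.observe();print(s['eef_pos'],totool([.5153,.2920,.0295]))
d=shot('wrist','w4')
cv2.imwrite('pics/w4b.png',cv2.convertScaleAbs(cv2.resize(d['image'],(800,600),interpolation=cv2.INTER_CUBIC),alpha=1.3))
E
```

```text
clock: 16.68
eef_pos: [0.5156, 0.2797, 0.1308]
tcp_rot: [-3.055, -0.73, -0.0]
force: [-0.2, 0.3, 0.4]
opening: 0.0429
[0.51561905 0.27972337 0.13083226] [  5.2529717  -11.077452   101.33479121]
```

View pics/w4b.png

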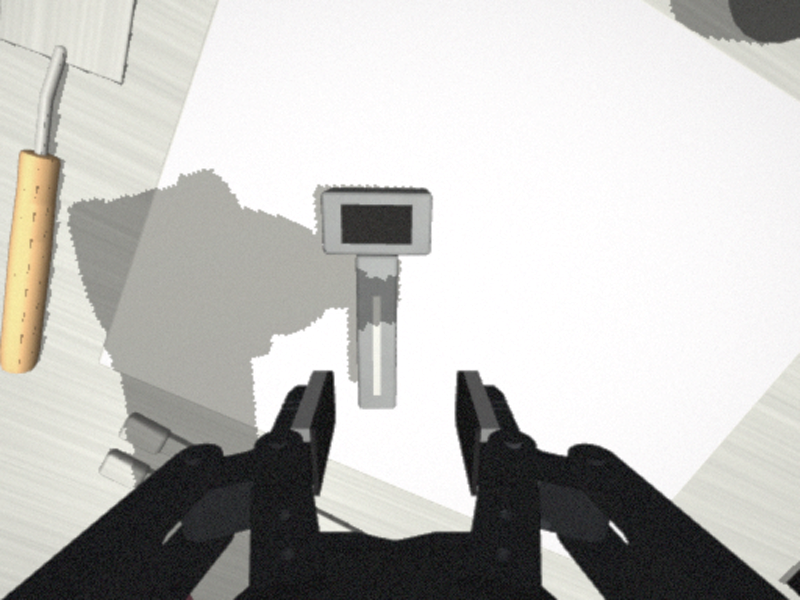

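The probe lies in line with the tool: head from row 192 to row 253, stem between columns 358 and 397 and ending at row 408.

```bash
python3 - <<'E'
from h import *
d=dict(np.load('pics/w4.npz'));c=lambda x,y:((x+.5)/1.5625-.5,(y+.5)/1.5625-.5)
w=ray(d,[c(376,193),c(378,254),c(378,407),c(358,300),c(397,300),c(358,390),c(396,390),c(322,230),c(431,230)],.044)
w[:,2]=.0295
print(totool(w).round(1))
E
```

```text
[[ 60.8  -9.3 101.5]
 [ 29.8  -8.7 101.5]
 [-61.4  -9.9 101.4]
 [  4.5 -19.8 101.5]
 [  4.5   1.2 101.4]
 [-50.2 -21.3 101.4]
 [-50.2   0.6 101.4]
 [ 42.3 -37.2 101.5]
 [ 42.2  18.6 101.4]]
```

```bash
python3 -m handwheel '[{"translation":[6,-9.6,20],"dr":[0,0,0.6]},{"translation":[6,-9.6,60],"dr":[0,0,0.6]},{"translation":[6,-9.6,90],"dr":[0,0,0.6]},{"translation":[6,-9.6,101],"dr":[0,0,0.6]},{"translation":[6,-9.6,101],"dr":[0,0,0.6]},{"translation":[6,-9.6,101],"dr":[0,0,0.6]}]'
python3 -m handwheel '[{"translation":[0,0,0],"dr":[0,0,0]},{"translation":[0,0,0],"dr":[0,0,0]},{"translation":[0,0,0],"dr":[0,0,0]},{"translation":[0,0,0],"dr":[0,0,0]},{"translation":[0,0,0],"dr":[0,0,0]}]' 0 60
python3 - <<'E'
from h import *
s=arm.observe();e=R.from_rotvec(s['tcp_rot']).as_euler('ZYX',degrees=True);print(s['eef_pos'],e,totool([.5233,-.174,.03]))
E
```

```text
clock: 17.48
eef_pos: [0.5165, 0.2919, 0.0311]
tcp_rot: [-3.058, -0.717, -0.003]
force: [0.2, 0.5, 0.8]
opening: 0.0429
clock: 18.1
eef_pos: [0.5167, 0.2916, 0.0315]
tcp_rot: [-3.058, -0.716, -0.003]
force: [-0.3, -0.4, 7.0]
opening: 0.0206
[0.51667413 0.29155822 0.03148406] [ 2.63497038e+01 -1.19529349e-01 -1.79992675e+02] [-200.70262358  420.12854024    1.01164868]
```

```bash
python3 -m handwheel '[{"translation":[0,0,-50],"dr":[0,0,0]},{"translation":[0,0,-100],"dr":[0,0,0]},{"translation":[-200.7,420.1,-100],"dr":[0,0,26.3]},{"translation":[-200.7,420.1,-100],"dr":[0,0,26.3]},{"translation":[-200.7,420.1,-100],"dr":[0,0,26.3]},{"translation":[-200.7,420.1,-100],"dr":[0,0,26.3]},{"translation":[-200.7,420.1,-100],"dr":[0,0,26.3]},{"translation":[-200.7,420.1,-100],"dr":[0,0,26.3]},{"translation":[-200.7,420.1,-100],"dr":[0,0,26.3]},{"translation":[-200.7,420.1,-100],"dr":[0,0,26.3]}]'
python3 -m handwheel '[{"translation":[0,0,30],"dr":[0,0,0]},{"translation":[0,0,30],"dr":[0,0,0]},{"translation":[0,0,30],"dr":[0,0,0]},{"translation":[0,0,30],"dr":[0,0,0]}]'
python3 - <<'E'
from h import *
s=arm.observe();print(s['eef_pos'],R.from_rotvec(s['tcp_rot']).as_euler('ZYX',degrees=True))
d=shot('wrist','w5')
cv2.imwrite('pics/w5b.png',cv2.convertScaleAbs(cv2.resize(d['image'][100:320,110:402],(800,600),interpolation=cv2.INTER_CUBIC),alpha=1.6))
E
```

```text
clock: 19.35
eef_pos: [0.5217, -0.1793, 0.1305]
tcp_rot: [3.14, -0.007, 0.0]
force: [0.5, 1.1, -1.3]
opening: 0.0206
clock: 19.85
eef_pos: [0.5234, -0.1741, 0.1012]
tcp_rot: [3.141, 0.003, 0.003]
force: [-0.6, 0.9, -1.5]
opening: 0.0201
[ 0.52339167 -0.17405493  0.10123301] [ 1.20587842e-01 -9.47216015e-02  1.79981947e+02]
```

View pics/w5b.png

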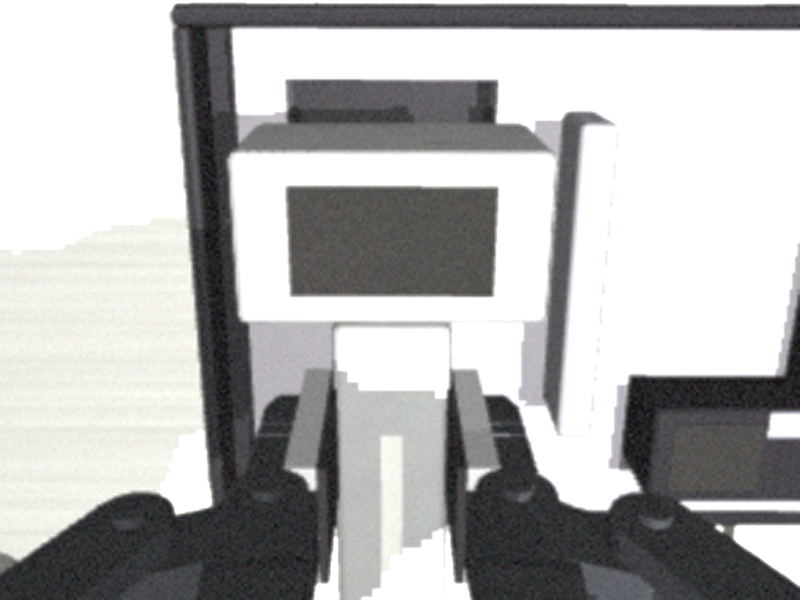

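```bash
python3 - <<'E'
from h import *
d=dict(np.load('pics/w5.npz'))
f=lambda x,y:(110+(x+.5)/2.74-.5,100+(y+.5)/2.727-.5)
zt=.1012-.0195+.032
r=lambda p,z:(ray(d,p,z)[:,:2]*1000).round(1).tolist()
print('head far',r([f(231,154),f(555,154)],zt),'bottom',r([f(255,125),f(525,125)],zt-.032))
print('head near',r([f(240,321),f(547,321)],zt),'stem',r([f(335,335),f(449,335),f(338,420),f(446,420)],zt))
print('cutout',r([f(288,80),f(497,80)],.024))
E
```

```text
head far [[577.6, -146.9], [577.7, -201.2]] bottom [[577.4, -145.6], [577.5, -201.3]]
head near [[547.0, -146.6], [547.2, -201.8]] stem [[544.3, -163.6], [544.4, -184.3], [526.8, -163.8], [526.8, -184.1]]
cutout [[580.5, -145.3], [580.6, -202.6]]
```

```bash
python3 -m handwheel '[{"translation":[1.2,0,20],"dr":[0,0,0]},{"translation":[1.2,0,40],"dr":[0,0,0]},{"translation":[1.2,0,54],"dr":[0,0,0]},{"translation":[1.2,0,57],"dr":[0,0,0]},{"translation":[1.2,0,60],"dr":[0,0,0]},{"translation":[1.2,0,60],"dr":[0,0,0]}]'
python3 -m handwheel '[{"translation":[0,0,1],"dr":[0,0,0]},{"translation":[0,0,2],"dr":[0,0,0]}]'
python3 -m handwheel '[{"translation":[0,0,1],"dr":[0,0,0]},{"translation":[0,0,2],"dr":[0,0,0]}]'
```

```text
clock: 20.65
eef_pos: [0.5243, -0.1743, 0.0405]
tcp_rot: [3.142, 0.002, 0.001]
force: [0.7, 0.9, -1.4]
opening: 0.0202
clock: 20.9
eef_pos: [0.5245, -0.1741, 0.0392]
tcp_rot: [-3.141, -0.002, -0.002]
force: [-2.4, 1.8, 14.3]
opening: 0.0205
clock: 21.15
eef_pos: [0.525, -0.1744, 0.0379]
tcp_rot: [3.141, 0.002, 0.003]
force: [-3.0, 2.9, 15.6]
opening: 0.0202
```

```bash
python3 -m handwheel '[{"translation":[0,0,1],"dr":[0,0,0]},{"translation":[0,0,2],"dr":[0,0,0]},{"translation":[0,0,3],"dr":[0,0,0]}]'
python3 -m handwheel '[{"translation":[0,0,1],"dr":[0,0,0]},{"translation":[0,0,2],"dr":[0,0,0]},{"translation":[0,0,3],"dr":[0,0,0]}]'
python3 -m handwheel '[{"translation":[0,0,1],"dr":[0,0,0]},{"translation":[0,0,2],"dr":[0,0,0]},{"translation":[0,0,3],"dr":[0,0,0]}]'
python3 -m handwheel '[{"translation":[0,0,1],"dr":[0,0,0]},{"translation":[0,0,2],"dr":[0,0,0]},{"translation":[0,0,3],"dr":[0,0,0]}]'
```

```text
clock: 21.52
eef_pos: [0.5253, -0.1743, 0.0346]
tcp_rot: [3.141, 0.002, 0.004]
force: [-0.9, 2.5, 10.5]
opening: 0.0204
clock: 21.9
eef_pos: [0.5254, -0.1743, 0.0315]
tcp_rot: [3.141, 0.002, 0.005]
force: [-0.4, 1.7, 9.7]
opening: 0.0205
clock: 22.28
eef_pos: [0.5254, -0.1743, 0.0285]
tcp_rot: [3.141, 0.002, 0.005]
force: [-0.1, 2.5, 8.9]
opening: 0.0204
clock: 22.65
eef_pos: [0.5254, -0.1743, 0.0273]
tcp_rot: [3.141, 0.002, 0.004]
force: [-9.9, 4.7, 40.7]
opening: 0.0207
```

```bash
python3 -m handwheel '[{"translation":[0,0,-3],"dr":[0,0,0]},{"translation":[0,0,-3],"dr":[0,0,0]},{"translation":[0,0,-3],"dr":[0,0,0]},{"translation":[0,0,-30],"dr":[0,0,0]},{"translation":[0,0,-50],"dr":[0,0,0]}]' 0.45 40
python3 -m handwheel '[{"translation":[36,0,0],"dr":[0,0,0]},{"translation":[36,0,0],"dr":[0,0,0]},{"translation":[36,0,20],"dr":[0,0,0]},{"translation":[36,0,30],"dr":[0,0,0]},{"translation":[36,0,34],"dr":[0,0,0]},{"translation":[36,0,36],"dr":[0,0,0]},{"translation":[36,0,38],"dr":[0,0,0]}]' 0 40
python3 -m handwheel '[{"translation":[0,0,-25],"dr":[0,0,0]},{"translation":[-84,0,-25],"dr":[0,0,0]},{"translation":[-84,0,-25],"dr":[0,0,0]},{"translation":[-84,0,-12],"dr":[0,0,0]},{"translation":[-84,0,-5],"dr":[0,0,0]},{"translation":[-84,0,-2],"dr":[0,0,0]},{"translation":[-84,0,0],"dr":[0,0,0]}]'
```

```text
clock: 23.28
eef_pos: [0.5236, -0.1745, 0.0745]
tcp_rot: [-3.142, -0.002, 0.001]
force: [0.1, -0.1, 0.1]
opening: 0.0383
clock: 24.15
eef_pos: [0.5573, -0.1742, 0.0398]
tcp_rot: [-3.141, -0.001, 0.009]
force: [-23.3, 6.9, 67.5]
opening: 0.0001
clock: 25.02
eef_pos: [0.4764, -0.1744, 0.0397]
tcp_rot: [3.142, 0.002, -0.003]
force: [-22.7, 7.1, 82.0]
opening: -0.0002
```

Both ends of the probe's top are at about 40 mm, so it is seated. I'll back off, recheck the heights of both parts from a last picture, and look for any shifted bystanders.

```bash
python3 -m handwheel '[{"translation":[0,0,-50],"dr":[0,0,0]},{"translation":[60,30,-110],"dr":[0,0,0]},{"translation":[85,60,-160],"dr":[0,0,0]},{"translation":[85,60,-160],"dr":[0,0,0]},{"translation":[85,60,-160],"dr":[0,0,0]},{"translation":[85,60,-160],"dr":[0,0,0]}]'
python3 - <<'E'
from h import *
s=arm.observe();print(s['eef_pos'],s['force'])
d=shot('wrist','w6');b=shot('side','d6');b0=cv2.imread('pics/d0.png')
cv2.imwrite('pics/fin.png',cv2.hconcat([cv2.convertScaleAbs(cv2.resize(d['image'][110:290,130:400],(450,300)),alpha=2.2),cv2.resize(b['image'],(350,300),interpolation=cv2.INTER_AREA)]))
df=cv2.absdiff(b0,b['image']).max(2);m=cv2.morphologyEx((df>40).astype('uint8'),cv2.MORPH_OPEN,np.ones((3,3)))
n,_,st,_=cv2.connectedComponentsWithStats(m);print([x.tolist() for x in st[1:] if x[4]>25])
E
```

```text
clock: 25.78
eef_pos: [0.5598, -0.2331, 0.1941]
tcp_rot: [-3.14, -0.003, 0.005]
force: [0.2, 0.2, -1.0]
opening: 0.0001
[ 0.55981502 -0.23306437  0.1941185 ] [ 0.20475064  0.21421198 -1.04140353]
[[277, 0, 55, 32, 1016], [428, 0, 20, 84, 1051], [451, 0, 61, 113, 2320], [279, 34, 32, 71, 1132], [449, 37, 5, 11, 43], [391, 50, 35, 23, 366], [388, 85, 46, 105, 2874], [431, 97, 7, 6, 37], [454, 117, 32, 77, 1270], [313, 131, 14, 10, 49], [292, 159, 9, 8, 43], [254, 171, 39, 41, 756], [202, 182, 30, 46, 891], [372, 187, 19, 51, 517], [390, 194, 9, 20, 102], [451, 195, 20, 51, 405], [412, 197, 8, 9, 38], [278, 205, 71, 127, 3500], [397, 206, 5, 10, 43], [151, 225, 48, 30, 814], [436, 249, 12, 17, 103], [339, 285, 18, 21, 197], [345, 343, 6, 8, 35], [356, 353, 20, 14, 165], [385, 354, 16, 12, 140]]
```

View pics/fin.png

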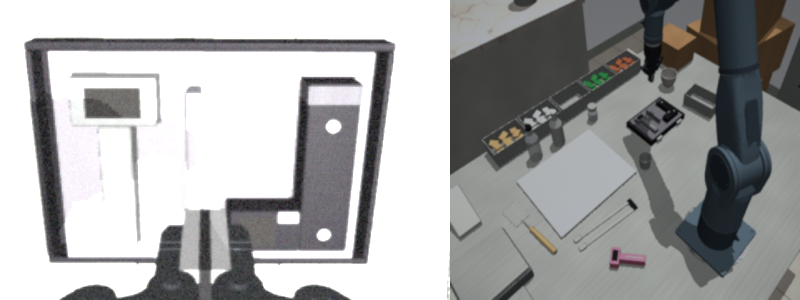

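```bash
python3 -c "
from h import *
print(arm.sign_off(), arm.observe()['clock'])"
```

```text
the job is handed in; nothing more can be done
the job is handed in; nothing more can be done
```

Both thermometers are seated in their own cutouts and released. I handed the job in at about 26 s of the 72 s allowed; no verdict was reported.

**Finding the insert:** it was shifted by about -1.5 mm along the case. The end gaps and cutouts in the wrist picture gave d between -1.1 and -1.5 mm. Touching the lift bar on both sides put the bar within about 0.5 mm of the picture's estimate.

**Seating:** I gripped each thermometer, lined it up over its cutout with one close look, and lowered it until it stopped. Then I let go and pressed each end with the shut fingers.

| Thermometer | Top height at the two ends | Seated height expected |
|---|---|---|
| Infrared | 43.9 and 43.8 mm | 44 mm |
| Probe | 39.8 and 39.7 mm | 40 mm |

**Last checks:**
- **Fit:** the final wrist picture shows both parts square in their cutouts.
- **Contact:** the fingers were clear, with the wrist force near zero.
- **Other things on the counter:** the cup is at the same place in the side view as at the start, and the others look unmoved by eye. Comparing the first and last side views also flagged a patch beside the cup, which I put down to the arm's shadow.
- **Peak force:** the highest wrist reading I saw was about 85 N, pressing on the probe's stem; the limit is 120 N.

None of these checks failed.

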